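Clamp a wax-seal blank in the engraving chuck

ROBOT

A 6-joint arm with a two-finger parallel gripper is mounted at the origin on the work surface. World frame = base frame: x ahead of the robot, y to its left, z up, the work surface at z = 0. Lengths are in m, angles in rad, forces in N, time in s.
With the tool pointing down it reaches from about 0.3 to 0.875 m from the base axis. Payload 6.4 kg.
Tool frame: the origin (TCP) lies midway between the tips of the shut fingers; the grasp point (between the pads) lies 19 mm behind it; z points along the fingers, y is the line along which they close (so a half turn about z gives the same grasp; the last joint's range is limited). The gripper opens to 85 mm and grips with 20 to 120 N. Pads are 22 mm wide; open, the fingers measure 114 mm over their backs; the gripper's body (76 mm by 85 mm) begins 54 mm behind the grasp point. The pads swing forward as they close: fully open they stand 13 mm farther back than shut.
Start: joints at [-1.362, 0.181, 1.607, -0, 1.354, -0.206], TCP at [0.232, -0.526, 0.231] pointing down, gripper open.
Joint ranges: [-2.99, 2.99], [-0.89, 2.07], [0.3, 2.58], [-1.14, 4.28], [0, 2.63], [-3.12, 3.12]. Speed limits (rad/s): [2.57, 2.57, 3.01, 3.14, 3.14, 3.14].

INTERFACE

Orientations are given as a unit quaternion [w, x, y, z].
In Python, from bench import * gives the robot as it stands.
- The arm moves only by the tool play_rows, never from a script. Its argument "plan" is a list of rows, each a list of 3 entries, a list of its own where there are three numbers: the finger opening in mm, from 0 to 85.4, then the shift along the tool's x, y, z normalised to -1 to 1, where 1 is 40 cm, then the turn about the tool's z normalised to -1 to 1, where 1 is pi rad. A call has 1 to 10 rows; each row is the pose to reach, as a shift and turn from the pose commanded when the call began, along the tool's axes at that moment, turning the shorter way round; what a row does not reach only later rows make up. A row lasts 1/10 s, in which the tool goes at most 50 mm and 8.59 degrees, less where a joint would pass 70% of its speed; a pose out of reach is approached as far as the arm can. A call with a number of a shift or a turn outside -1 to 1 is refused whole. A call with a gripper value outside its range is refused whole. The fingers move at their own pace and stop on an object; the grip force is fixed at half the most. Time passes only in rows, so rows that repeat a pose let the fingers close. It gives the time, the measured TCP pose, the force, the opening and the grip force at its end, in the units of the state.
- get_obs(): the state, without advancing time (a new reading comes with each control period).
- camera(name): name is "side" or "top"; returns a dict with "image" (480x640x3 uint8, red, green, blue), "range_z" (480x640 float32, m along the optical axis (not along the pixel's ray), 0 where there is no reading), "intrinsics" (3x3 intrinsics, pixels), "rvec" (rotation vector, rad) and "tvec" (3), from world to camera coordinates, as OpenCV has them. Camera axes: x right, y down, z forward; pixel columns grow to the right and rows downward; lengths in m; the calibration is good to about 2 mm. A picture is of the moment at which its call begins.
- hand_in(): hands the job in; it is judged then, once.
Trained networks look in a picture, given as the dict that the camera call returned (one of the last four; its "shot" number tells which), for a name from the list of things; names that differ only in an ending like _2 or _b are one class to them, and where a whole thing is asked for, a point or a joint stands for the part that bears it (a point fixed in the world has none). Each returns a list of dicts, best first, with "conf" (0 to 1); they miss things now and then, are a little off and sometimes report something else, mostly with a low value. They report only what shows in the picture. A call takes as long as a camera call. They do not tell look-alikes from the thing itself.
- search_frame(picture, label): "rect" ([centre column, centre row, width, height] in pixels, round what is visible of it).
- masks_of(picture, label): "mask" (480x640 bool, what is visible of it) and "rect" ([centre column, centre row, width, height] in pixels, round what is visible of it).
The state is a dict: "time_s": time; "q": joint angles; "dq": joint speeds; "joint_efforts": joint torques, N m; "eef_pos": TCP position; "eef_rot": TCP orientation; "wrist_force": force on the tool from outside, world axes, zero at the start; "torque": the same for the moment, N m; "opening": opening from 0.0 (shut) to 1.0 (fully open); "grasp_force": force on a finger pad.
Only numpy, scipy, OpenCV 4.12 (cv2) and the standard library are available. Lean on these libraries where they do the work, as an engineer would, in place of code of your own. Each camera call takes 0.05 s, during which the arm holds its last target. There are 200 camera calls.

TASK

Stand the round straight-barrelled seal blank, brass head up, on the chuck's face between the open jaws and let go of it; then push the capstan posts round clockwise (seen from above) until all three jaws hold it upright and snugly in the centre, without crushing it. Leave the other two seals and the bottle where they stand.

Things in the scene. Friction and masses are not known exactly. Their poses are not given: they have to be found in the camera images.
- seal: the seal blank to clamp: an upright round barrel of dark wood, 30 mm across and 80 mm tall, then a brass neck 22 mm across up to 88 mm, then a flat round brass head 38 mm across from 88 to 110 mm. 160 g or so. Origin: centre of the barrel's foot; z points up to the head
- seal_head (a point): centre of the seal's brass head, 99 mm above its foot: where to grip it from above, 38 mm wide
- ball_seal: another seal, to be left alone: brass foot 42 mm across and 24 mm tall, thin neck, wooden ball 40 mm across on top, 86 mm tall overall. Origin: centre of the foot
- square_seal: another seal, to be left alone: square brass foot 34 mm wide and 24 mm tall under a square wooden handle 24 mm wide, 90 mm tall overall. Origin: centre of the foot
- bottle: a clear bottle with black cap, 56 mm across, 150 mm tall, to be left alone. Origin: centre of its underside
- chuck: bench chuck fixed to the table, axis vertical: dark base 132 mm across, a steel capstan ring 112 mm across (26 to 52 mm up), then the flat aluminium face 120 mm across, top 70 mm up. Three steel jaws slide on the face, 120 degrees apart, each 30 mm long radially, 14 mm wide, 30 mm tall (tops 100 mm above the table). Origin: on the axis, at the table
- face (a point): centre of the chuck's face, on the axis, 70 mm up: the seal's foot goes here. Turning the ring clockwise seen from above moves all jaws inwards together, 6 mm per radian. Their gripping faces start 22 to 26 mm from the axis; the posts' bearings do not tell how open they are, so the ring needs some 1.1 to 1.9 rad and tightness must be felt
- post0 (a point): centre of the top of one of the four capstan posts: upright steel handles 18 mm across, 32 to 98 mm above the table, 115 mm from the chuck's axis, 90 degrees apart, each on the end of a radial bar 12 mm thick and 39 mm up, turning with the ring
- post1 (a point): centre of the top of a second post. Pushed along its circle, a post drags steadily at about 4.5 N while it moves; once the jaws bite, the push rises gradually with the angle: 7 to 10 N is snug, above about 15 N crushes the seal. The ring stays where it is left
- post2 (a point): centre of the top of a third post, across from post0
- post3 (a point): centre of the top of the fourth post, across from post1
Mind the look-alikes: they are no part of the job. Leave any green look-alike of the seal alone.

How it is judged:
By the outcome, as a careful person would: the job done as asked, in the order asked, and still so for the second after the job is handed in, with the robot touching nothing.
It also fails if it takes over 72 s, if anything falls off the work surface, if the arm or the gripper's body presses on something with over 40 N, if the wrist force passes 120 N, or if a joint passes its speed limit or range.

## Working session

There is one attempt and no reset: what is moved stays moved. The work goes in short steps, Python scripts to look and compute and a tool call to move; the robot and the scene stay as the last step left them, time stands still between calls to the robot, and variables do not carry over. Pictures are saved under pics/ and viewed, at most 10 in all, crops included, and the job is handed in when it is done.

Besides the shell and the picture viewer there is one more tool, called after "Call:" as a command line: name --argument value ..., lists and objects as JSON in quotes. play_rows: Moves the arm, as the interface text tells. Its arguments: {"type":"object","properties":{"plan":{"type":"array","items":{"type":"array"}}},"required":["plan"]}

```bash
ls; mkdir -p pics
cat > h.py <<'E'
from bench import *
import numpy as np, cv2
def cam(n):
    c=camera(n); R,_=cv2.Rodrigues(np.array(c["rvec"],float)); return c,R,np.array(c["tvec"],float).ravel(),np.array(c["intrinsics"])
def cloud(c):
    R,_=cv2.Rodrigues(np.array(c["rvec"],float)); t=np.array(c["tvec"],float).ravel(); K=np.array(c["intrinsics"])
    z=c["range_z"]; v,u=np.mgrid[0:480,0:640]
    P=np.stack([(u-K[0,2])/K[0,0]*z,(v-K[1,2])/K[1,1]*z,z],-1)
    W=(P-t)@R; W[z==0]=np.nan
    return W
E
python3 - <<'E'
from h import *
o=get_obs(); print({k:np.round(v,3) for k,v in o.items()})
for n in ("side","top"):
    c=camera(n); cv2.imwrite(f"pics/{n}0.png",c["image"][:,:,::-1]); W=cloud(c)
    R,_=cv2.Rodrigues(np.array(c["rvec"],float)); print(n,"campos",-R.T@np.array(c["tvec"]).ravel(), c["intrinsics"][0][0])
    for l in ("seal","ball_seal","square_seal","bottle","chuck","post0"):
        for m in masks_of(c,l):
            if m["conf"]<.3: continue
            p=W[m["mask"]]; p=p[~np.isnan(p[:,0])]
            col=c["image"][m["mask"]].mean(0)
            print(n,l,round(m["conf"],2),np.round(m["rect"]),len(p),np.round(np.median(p,0),3) if len(p) else None,np.round(np.percentile(p,[2,98],axis=0),3).tolist() if len(p) else None,col.round())
E
```

```text
pics
{'time_s': np.float64(0.0), 'q': array([-1.362,  0.182,  1.608,  0.   ,  1.354, -0.206]), 'dq': array([ 0.   , -0.001, -0.001,  0.   , -0.   , -0.001]), 'joint_efforts': array([ 0.0000e+00, -4.4487e+01, -3.5134e+01, -0.0000e+00,  9.0000e-03,
       -0.0000e+00]), 'eef_pos': array([ 0.232, -0.526,  0.23 ]), 'eef_rot': array([-0.001,  0.979,  0.206,  0.   ]), 'wrist_force': array([-0.276, -0.526, -0.848]), 'torque': array([-0.001, -0.006, -0.011]), 'grasp_force': np.float64(0.0), 'opening': np.float64(1.001)}
side campos [0.41128088 0.73804566 0.56796178] 540.6481577612117
side seal 0.92 [395. 217.  17.  54.] 888 [ 0.45  -0.183  0.069] [[0.435, -0.208, 0.004], [0.466, -0.175, 0.112]] [105.  74.  35.]
side seal 0.59 [433. 218.  20.  58.] 945 [ 0.375 -0.185  0.068] [[0.359, -0.211, 0.002], [0.391, -0.177, 0.112]] [ 34. 109.  44.]
side ball_seal 0.64 [361. 194.  20.  39.] 630 [ 0.529 -0.311  0.031] [[0.51, -0.419, 0.0], [0.556, -0.3, 0.085]] [101.  70.  34.]
side square_seal 0.85 [337. 218.  19.  44.] 743 [ 0.563 -0.188  0.042] [[0.546, -0.207, 0.003], [0.582, -0.179, 0.091]] [94. 66
[... 1304 characters left out ...]
9, -0.339, 0.013], [0.545, -0.304, 0.088]] [130. 104.  72.]
top bottle 0.68 [441. 253.  27.  22.] 416 [ 0.525 -0.317  0.077] [[0.509, -0.339, 0.009], [0.545, -0.304, 0.088]] [130. 104.  72.]
top bottle 0.66 [438. 172.  33.  34.] 859 [ 0.686 -0.308  0.1  ] [[0.667, -0.338, 0.011], [0.716, -0.291, 0.153]] [148. 145. 140.]
top bottle 0.3 [257. 227. 112. 112.] 749 [0.604 0.096 0.047] [[0.468, -0.046, 0.036], [0.685, 0.173, 0.101]] [127. 123. 120.]
top chuck 0.94 [254. 225. 116. 112.] 3821 [0.572 0.063 0.07 ] [[0.485, -0.038, 0.009], [0.677, 0.164, 0.104]] [158. 157. 155.]
top post0 0.94 [257. 228. 115. 113.] 822 [0.602 0.095 0.047] [[0.468, -0.046, 0.002], [0.686, 0.174, 0.101]] [128. 123. 119.]
```

```bash
python3 - <<'E'
import cv2,numpy as np
t=cv2.imread("pics/top0.png"); s=cv2.imread("pics/side0.png")
a=cv2.resize(t[140:370,150:490],None,fx=2.3,fy=2.3,interpolation=cv2.INTER_CUBIC)
cv2.imwrite("pics/a.png",a[:600,:800]); cv2.imwrite("pics/b.png",cv2.resize(s[110:370,180:500],None,fx=2.3,fy=2.3)[:600,:800])
E
python3 - <<'E'
from h import *
from scipy.optimize import least_squares
from scipy.cluster.hierarchy import fclusterdata
def circ(p,r=None):
    f=(lambda q:np.hypot(p[:,0]-q[0],p[:,1]-q[1])-(r or q[2]))
    return least_squares(f,[*p[:,:2].mean(0),r or .05],loss="soft_l1",f_scale=.002).x
for n in ("side","top"):
    c=camera(n); W=cloud(c).reshape(-1,3)
    x,y,z=W.T
    with np.errstate(invalid="ignore"):
        near=np.hypot(x-.575,y-.065)<.16
        top=near&(z>.088)&(z<.108)
        p=W[top]; lab=fclusterdata(p[:,:2],.012,criterion="distance",method="single")
        for k in np.unique(lab):
            q=p[lab==k]
            if len(q)>8: print(n,"cl",len(q),np.round(q.mean(0),4),np.round((q.min(0)+q.max(0))/2,4),np.round(np.ptp(q,0),3))
        f=W[near&(abs(z-.07)<.005)]; print(n,"face",len(f),f.mean(0).round(4),(np.percentile(f,[1,99],axis=0)).round(4).tolist())
        for nm,cx,cy in (("seal",.45,-.195),("green",.375,-.195)):
            h=W[(np.hypot(x-cx,y-cy)<.03)&(z>.104)]; print(n,nm,len(h),h.mean(0).round(4),(np.percentile(h,[2,98],axis=0)).round(4).tolist())
            b=W[(np.hypot(x-cx,y-cy)<.03)&(z>.01)&(z<.075)]
            if len(b)>30: print("  barrel",len(b),circ(b,.015).round(4))
E
```

```text
side cl 124 [0.683  0.1149 0.0955] [0.6848 0.1128 0.0943] [0.018 0.017 0.012]
side cl 89 [ 0.6213 -0.0356  0.0954] [ 0.6218 -0.0394  0.0948] [0.017 0.02  0.014]
side cl 154 [0.5337 0.1773 0.0957] [0.5341 0.1756 0.0943] [0.017 0.017 0.012]
side cl 110 [0.4713 0.0278 0.0957] [0.4714 0.0254 0.0945] [0.016 0.018 0.013]
side cl 229 [0.6119 0.0485 0.0981] [0.6124 0.0449 0.0964] [0.033 0.029 0.017]
side cl 250 [0.5404 0.0525 0.0979] [0.5408 0.0492 0.0964] [0.031 0.026 0.017]
side cl 225 [0.5796 0.1136 0.0985] [0.5808 0.1078 0.0968] [0.016 0.034 0.018]
side face 2432 [0.5758 0.0791 0.0707] [[0.4702, -0.0321, 0.0653], [0.6838, 0.1809, 0.0746]]
side seal 194 [ 0.4507 -0.1892  0.1098] [[0.4337, -0.2092, 0.1042], [0.4677, -0.1749, 0.1125]]
  barrel 435 [ 0.4507 -0.1948  0.015 ]
side green 202 [ 0.3747 -0.1915  0.1099] [[0.3574, -0.2115, 0.1045], [0.392, -0.1771, 0.1127]]
  barrel 453 [ 0.3742 -0.1973  0.015 ]
top cl 64 [0.6827 0.1082 0.0974] [0.6839 0.1085 0.0971] [0.017 0.017 0.016]
top cl 62 [ 0.6199 -0.0416  0.0971] [ 0.6202 -0.0418  0.0965] [0.016 0.016 0.016]
top cl 65 [0.5332 0.1708 0.0971] [0.5329 0.1711 0.0957] [0.016 0.016 0.014]
top cl 61 [0.4708 0.0211 0.098 ] [0.4703 0.0205 0.0985] [0.016 0.016 0.011]
top cl 109 [0.5404 0.0462 0.1014] [0.5405 0.0465 0.0987] [0.031 0.024 0.018]
top cl 120 [0.6108 0.0423 0.1011] [0.6113 0.042  0.0987] [0.031 0.026 0.017]
top cl 118 [0.579  0.1057 0.1005] [0.5792 0.1055 0.0983] [0.015 0.031 0.018]
top face 2183 [0.5762 0.0647 0.0702] [[0.5205, 0.0076, 0.0653], [0.6346, 0.1203, 0.0746]]
top seal 286 [ 0.4496 -0.196   0.1102] [[0.4331, -0.2133, 0.1052], [0.4659, -0.1795, 0.1152]]
top green 293 [ 0.3732 -0.1982  0.1103] [[0.357, -0.2155, 0.1058], [0.3905, -0.1812, 0.1152]]
  barrel 31 [ 0.373 -0.199  0.015]
```

View pics/a.png

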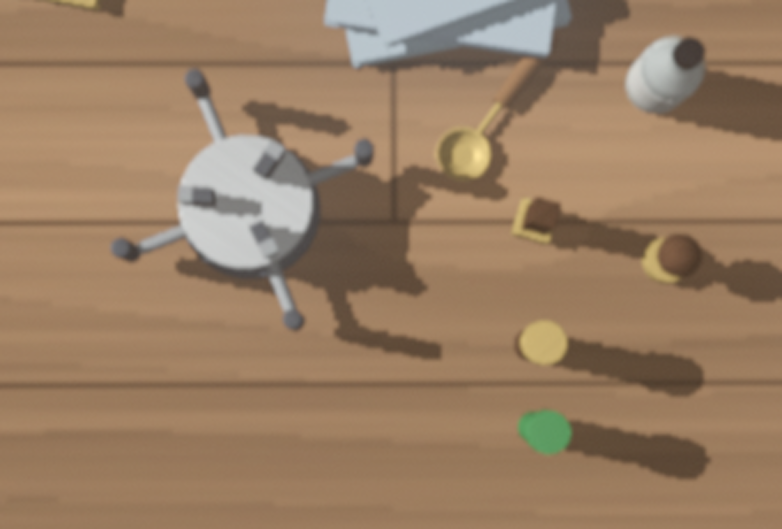

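View pics/b.png

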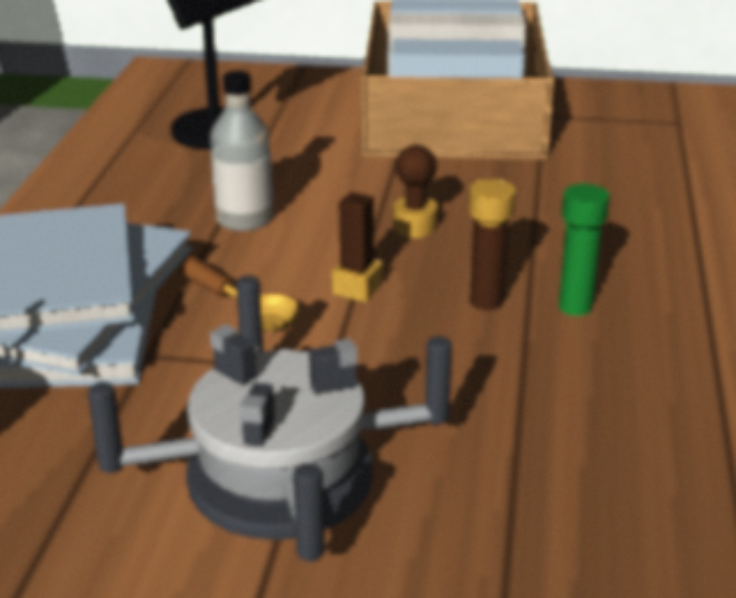

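The top crop shows the brass-headed seal at (543,342) with the green look-alike below it at (545,431). The chuck is at (247,202) with its four posts around it. The side view agrees: the brass-headed dark seal is at (490,245), the green one at (580,250), and the jaws are open.

```bash
cat >> h.py <<'E'
from scipy.spatial.transform import Rotation as Ro
def rot(q): return Ro.from_quat([q[1],q[2],q[3],q[0]]).as_matrix()
def to(p,dyaw=0,o=None):
    """world target + world yaw change -> move numbers (turn about tool z is opposite to world yaw)"""
    o=o or get_obs(); M=rot(o["eef_rot"]); s=M.T@(np.array(p)-o["eef_pos"])/.4
    return np.round(s,4).tolist(), round(-dyaw/np.pi,4)
def st():
    o=get_obs(); M=rot(o["eef_rot"]); print("t",round(o["time_s"],2),"p",np.round(o["eef_pos"],4),"xyaw",np.round(np.arctan2(M[1,0],M[0,0]),3),"z",M[:,2].round(3),"F",np.round(o["wrist_force"],2),"open",round(float(o["opening"]),3),"gf",round(float(o["grasp_force"]),1),"q",np.round(o["q"],2))
E
python3 -c "
from h import *
st(); print(to([.45,-.1955,.16]),to([.45,-.1955,.075]))"
```

```text
t 0.8 p [ 0.2317 -0.5263  0.2313] xyaw 0.415 z [-0. -0. -1.] F [ 0.19  0.3  -0.58] open 1.001 gf 0.0 q [-1.36  0.18  1.61 -0.    1.35 -0.21]
([0.8326, -0.5369, 0.1782], 0.0) ([0.8326, -0.5369, 0.3907], 0.0)
```

Call:
play_rows --plan '[[85,[0.2,-0.13,0.05],0],[85,[0.4,-0.26,0.1],0],[85,[0.6,-0.39,0.14],0],[85,[0.75,-0.48,0.17],0],[85,[0.833,-0.537,0.178],0],[85,[0.833,-0.537,0.178],0],[85,[0.833,-0.537,0.178],0],[85,[0.833,-0.537,0.178],0],[85,[0.833,-0.537,0.178],0],[85,[0.833,-0.537,0.178],0]]'

```text
time_s: 1.8
eef_pos: [0.4506, -0.1941, 0.1599]
eef_rot: [-0.0, 0.978, 0.208, -0.0]
wrist_force: [0.3, -0.7, 0.2]
opening: 0.992
grasp_force: 0.0
```

```bash
python3 -c "
from h import *
st(); print(to([.45,-.1955,.075]))"
```

```text
t 1.8 p [ 0.4506 -0.1941  0.1599] xyaw 0.418 z [-0.  0. -1.] F [ 0.26 -0.73  0.15] open 0.992 gf 0.0 q [-0.65  0.07  1.88 -0.    1.19  0.5 ]
([-0.0026, 0.0027, 0.2123], 0.0)
```

Call:
play_rows --plan '[[85,[0,0,0.07],0],[85,[0,0,0.14],0],[85,[0,0,0.19],0],[85,[0,0,0.212],0],[85,[0,0,0.212],0],[85,[0,0,0.212],0]]'

```text
time_s: 2.4
eef_pos: [0.4505, -0.1966, 0.0762]
eef_rot: [0.001, 0.979, 0.205, 0.0]
wrist_force: [0.7, -1.2, 0.8]
opening: 0.997
grasp_force: 0.0
```

Run:
```python
from h import *
st()
c=camera("side"); cv2.imwrite("pics/c.png",cv2.resize(c["image"][130:290,300:500,::-1],None,fx=3,fy=3))
```

```text
t 2.4 p [ 0.4505 -0.1966  0.0762] xyaw 0.414 z [ 0.001 -0.001 -1.   ] F [ 0.69 -1.24  0.85] open 0.997 gf 0.0 q [-0.65  0.2   1.93 -0.    1.    0.5 ]
```

View pics/c.png

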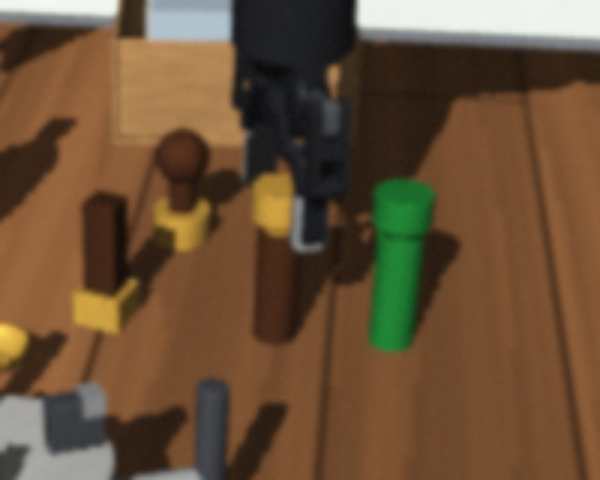

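The brass head at (275,205) sits between the fingers. The near fingertip, at (310,245), reaches just below it and is clear of the green one. Closing now.

Call:
play_rows --plan '[[20,[0,0,0],0],[20,[0,0,0],0],[20,[0,0,0],0],[20,[0,0,0],0],[20,[0,0,0],0],[20,[0,0,0],0],[20,[0,0,0],0],[20,[0,0,0],0]]'

```text
time_s: 3.25
eef_pos: [0.4506, -0.1956, 0.076]
eef_rot: [0.0, 0.979, 0.206, 0.0]
wrist_force: [-1.3, 0.3, 5.9]
opening: 0.428
grasp_force: 59.6
```

```bash
python3 -c "
from h import *
st()"
```

```text
t 3.25 p [ 0.4506 -0.1956  0.076 ] xyaw 0.415 z [ 0.001 -0.001 -1.   ] F [-1.28  0.34  5.89] open 0.428 gf 59.6 q [-0.65  0.2   1.93  0.    1.    0.5 ]
```

Call:
play_rows --plan '[[20,[0,0,-0.04],0],[20,[0,0,-0.11],0],[20,[0,0,-0.19],0],[20,[0,0,-0.27],0],[20,[0,0,-0.34],0],[20,[0,0,-0.34],0],[20,[0,0,-0.34],0]]'

```text
time_s: 3.95
eef_pos: [0.45, -0.1953, 0.211]
eef_rot: [0.0, 0.979, 0.206, 0.0]
wrist_force: [-0.8, 0.2, -2.1]
opening: 0.433
grasp_force: 60.4
```

Run:
```python
from h import *
st()
for n in("top","side"):
    c=camera(n); W=cloud(c).reshape(-1,3); x,y,z=W.T
    with np.errstate(invalid="ignore"):
        near=np.hypot(x-.4502,y+.1955)<.03
        b=W[near&(z>.125)&(z<.20)]; print(n,len(b),b.mean(0).round(4) if len(b) else "", np.nanmin(z[near&(z>.1)]))
        if len(b)>20:
            for lo,hi in((.14,.17),(.17,.2)):
                k=b[(b[:,2]>lo)&(b[:,2]<hi)]; print(len(k),k.mean(0).round(4))
print(to([.577,.065,.212]))
```

```text
t 3.95 p [ 0.45   -0.1953  0.211 ] xyaw 0.415 z [ 0. -0. -1.] F [-0.76  0.18 -2.12] open 0.433 gf 60.4 q [-0.65  0.01  1.84 -0.    1.3   0.5 ]
top 0  0.5586109512270847
side 521 [ 0.4493 -0.182   0.1682] 0.1348442835709112
235 [ 0.4494 -0.182   0.1549]
250 [ 0.4493 -0.1819  0.1851]
([0.5541, -0.4652, -0.0059], 0.0)
```

Call:
play_rows --plan '[[20,[0.05,-0.04,0],0],[20,[0.13,-0.11,0],0],[20,[0.22,-0.185,0],0],[20,[0.31,-0.26,0],0],[20,[0.4,-0.335,0],0],[20,[0.48,-0.405,0],0],[20,[0.53,-0.445,0],0],[20,[0.554,-0.465,0],0],[20,[0.554,-0.465,0],0],[20,[0.554,-0.465,0],0]]'

```text
time_s: 5.05
eef_pos: [0.5772, 0.0633, 0.2102]
eef_rot: [-0.0, 0.979, 0.206, -0.001]
wrist_force: [-0.3, 1.0, -1.5]
opening: 0.428
grasp_force: 60.4
```

Run:
```python
from h import *
from scipy.optimize import least_squares
st()
for n in("side","top"):
    c=camera(n); W=cloud(c).reshape(-1,3); x,y,z=W.T
    cv2.imwrite(f"pics/d{n}.png",cv2.resize(c["image"][170:370,190:400,::-1],None,fx=3,fy=3)[:600])
    with np.errstate(invalid="ignore"):
        b=W[(np.hypot(x-.577,y-.065)<.03)&(z>.125)&(z<.205)]
        if len(b)>20:
            print(n,len(b),b[:,2].min().round(4))
            for lo,hi in((.135,.16),(.16,.185),(.19,.205)):
                k=b[(b[:,2]>lo)&(b[:,2]<hi)]; print(len(k),least_squares(lambda q:np.hypot(k[:,0]-q[0],k[:,1]-q[1])-.015,[.577,.06],loss="soft_l1",f_scale=.001).x.round(4), (np.percentile(k,[3,97],axis=0)).round(4).tolist())
```

```text
t 5.05 p [0.5772 0.0633 0.2102] xyaw 0.415 z [-0.002 -0.    -1.   ] F [-0.27  1.01 -1.5 ] open 0.428 gf 60.4 q [-0.09  0.21  1.61 -0.    1.32  1.06]
side 821 0.1348
273 [0.5774 0.0641] [[0.5626, 0.0664, 0.1361], [0.5897, 0.0806, 0.1593]]
297 [0.5774 0.0645] [[0.5626, 0.064, 0.1608], [0.5897, 0.0808, 0.1838]]
186 [0.5774 0.0647] [[0.5626, 0.0677, 0.1903], [0.5893, 0.0808, 0.2047]]
```

View pics/dside.png

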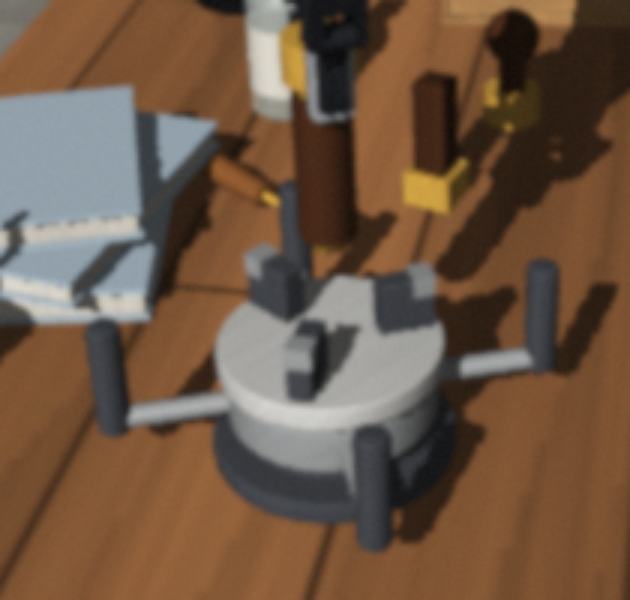

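The seal hangs upright at (325,180), above the gap between the jaws at (315,320). I'll check the chuck axis in the same side frame.

Run:
```python
from h import *
from scipy.optimize import least_squares
c=camera("side"); W=cloud(c).reshape(-1,3); x,y,z=W.T
C=[]
with np.errstate(invalid="ignore"):
    for px,py in((.6839,.1105),(.6205,-.0405),(.533,.173),(.4705,.023)):
        k=W[(np.hypot(x-px,y-py)<.02)&(z>.055)&(z<.092)]
        q=least_squares(lambda q:np.hypot(k[:,0]-q[0],k[:,1]-q[1])-.009,[px,py],loss="soft_l1",f_scale=.001).x; C.append(q); print(len(k),q.round(4))
    print(np.mean(C,0))
    k=W[(np.hypot(x-.577,y-.065)<.08)&(z>.055)&(z<.066)&(y>.066)]
    print(len(k),least_squares(lambda q:np.hypot(k[:,0]-q[0],k[:,1]-q[1])-.06,[.577,.065],loss="soft_l1",f_scale=.001).x.round(4))
st()
```

```text
230 [0.6849 0.1103]
123 [ 0.622  -0.0398]
260 [0.5349 0.1729]
210 [0.4722 0.023 ]
[0.57848282 0.06661618]
308 [0.5786 0.0665]
t 5.2 p [0.5776 0.0628 0.2111] xyaw 0.413 z [-0.001 -0.    -1.   ] F [-0.01  0.4  -1.15] open 0.428 gf 60.4 q [-0.1   0.21  1.61 -0.    1.32  1.06]
```

Call:
play_rows --plan '[[20,[0.004,-0.0035,0.02],0],[20,[0.004,-0.0035,0.06],0],[20,[0.004,-0.0035,0.1],0],[20,[0.004,-0.0035,0.13],0],[20,[0.004,-0.0035,0.145],0],[20,[0.004,-0.0035,0.15],0],[20,[0.004,-0.0035,0.154],0],[20,[0.004,-0.0035,0.154],0]]'

```text
time_s: 6.0
eef_pos: [0.5793, 0.066, 0.1502]
eef_rot: [0.0, 0.979, 0.206, 0.0]
wrist_force: [0.1, -1.1, -1.2]
opening: 0.427
grasp_force: 60.4
```

Run:
```python
from h import *
c=camera("side"); W=cloud(c).reshape(-1,3); x,y,z=W.T
st()
cv2.imwrite("pics/e.png",cv2.resize(c["image"][170:370,190:400,::-1],None,fx=3,fy=3)[:600])
```

```text
t 6.05 p [0.5793 0.066  0.1503] xyaw 0.415 z [ 0.001 -0.    -1.   ] F [ 0.39  0.03 -1.95] open 0.427 gf 60.4 q [-0.09  0.28  1.66  0.    1.2   1.07]
```

View pics/e.png

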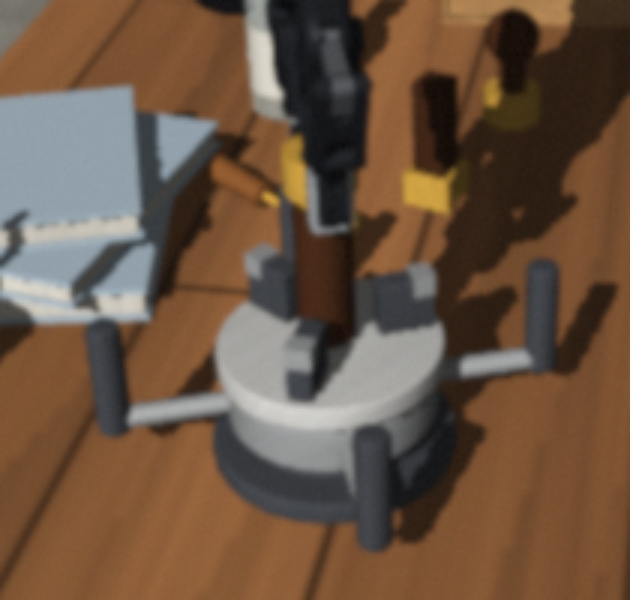

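The seal is between the jaws at (325,300), just above the face. I'll lower it by feel.

Call:
play_rows --plan '[[20,[0,0,0.003],0],[20,[0,0,0.006],0],[20,[0,0,0.009],0],[20,[0,0,0.009],0]]'

```text
time_s: 6.45
eef_pos: [0.5789, 0.0661, 0.1461]
eef_rot: [-0.0, 0.979, 0.206, 0.0]
wrist_force: [-0.2, 0.2, -1.6]
opening: 0.427
grasp_force: 60.7
```

Call:
play_rows --plan '[[20,[0,0,0.002],0],[20,[0,0,0.002],0]]'

```text
time_s: 6.65
eef_pos: [0.5793, 0.0662, 0.146]
eef_rot: [0.0, 0.979, 0.206, 0.0]
wrist_force: [-1.3, 1.6, 4.8]
opening: 0.424
grasp_force: 61.0
```

Call:
play_rows --plan '[[20,[0,0,0.002],0],[20,[0,0,0.002],0]]'

```text
time_s: 6.85
eef_pos: [0.5796, 0.0662, 0.146]
eef_rot: [0.0, 0.979, 0.206, 0.001]
wrist_force: [-2.4, 0.5, 8.8]
opening: 0.429
grasp_force: 61.5
```

Call:
play_rows --plan '[[45,[0,0,0],0],[60,[0,0,0],0],[70,[0,0,0],0],[80,[0,0,0],0],[80,[0,0,0],0],[80,[0,0,0],0]]'

```text
time_s: 7.45
eef_pos: [0.5788, 0.0661, 0.1444]
eef_rot: [-0.0, 0.979, 0.206, -0.0]
wrist_force: [0.6, 0.4, -0.9]
opening: 0.934
grasp_force: 0.0
```

Call:
play_rows --plan '[[80,[0,0,-0.03],0],[80,[0,0,-0.1],0],[80,[0,0,-0.18],0],[80,[0,0,-0.25],0],[80,[0,0,-0.25],0]]'

```text
time_s: 7.95
eef_pos: [0.5817, 0.0659, 0.2507]
eef_rot: [0.001, 0.979, 0.206, 0.005]
wrist_force: [-0.1, -0.2, 0.6]
opening: 0.936
grasp_force: 0.0
```

Run:
```python
from h import *
from scipy.optimize import least_squares
st()
c=camera("side"); W=cloud(c).reshape(-1,3); x,y,z=W.T
with np.errstate(invalid="ignore"):
    for lo,hi in((.105,.125),(.125,.147)):
        k=W[(np.hypot(x-.5785,y-.0666)<.03)&(z>lo)&(z<hi)]; print(len(k),least_squares(lambda q:np.hypot(k[:,0]-q[0],k[:,1]-q[1])-.015,[.577,.06],loss="soft_l1",f_scale=.001).x.round(4))
```

```text
t 7.95 p [0.5817 0.0659 0.2507] xyaw 0.415 z [ 0.01  -0.001 -1.   ] F [-0.13 -0.21  0.6 ] open 0.936 gf 0.0 q [-0.09  0.18  1.57  0.    1.38  1.07]
214 [0.5801 0.0667]
245 [0.5801 0.0669]
```

The seal stands upright and within about 1.5 mm of the axis. Next I'll straddle the post nearest the robot and turn the tool along with it.

```bash
python3 -c "
from h import *
st(); print(to([.4712,.0223,.17],3.116))"
```

```text
t 8.0 p [0.5805 0.066  0.2481] xyaw 0.415 z [ 0.006 -0.001 -1.   ] F [-0.28 -0.28  0.4 ] open 0.937 gf 0.0 q [-0.09  0.18  1.57  0.    1.38  1.07]
([-0.2952, -0.0108, 0.1936], -0.9919)
```

Call:
play_rows --plan '[[80,[-0.05,-0.002,0],-0.04],[70,[-0.12,-0.004,0],-0.085],[60,[-0.19,-0.007,0],-0.13],[50,[-0.25,-0.009,0],-0.175],[40,[-0.29,-0.011,0],-0.22],[30,[-0.29,-0.011,0],-0.265],[30,[-0.29,-0.011,0.02],-0.31],[30,[-0.29,-0.011,0.05],-0.355],[30,[-0.29,-0.011,0.08],-0.4],[30,[-0.29,-0.011,0.11],-0.445]]'

```text
time_s: 9.0
eef_pos: [0.4702, 0.0235, 0.1993]
eef_rot: [-0.001, 0.614, 0.789, -0.0]
wrist_force: [-0.8, 1.4, 0.8]
opening: 0.352
grasp_force: 0.0
```

Call:
play_rows --plan '[[30,[0,0,0],-0.045],[30,[0,0,0],-0.09],[30,[0,0,0],-0.135],[30,[0,0,0],-0.18],[30,[0,0,0],-0.225],[30,[0,0,0],-0.27],[30,[0,0,0],-0.315],[30,[0,0,0],-0.36],[30,[0,0,0],-0.405],[30,[0,0,0],-0.45]]'

```text
time_s: 10.0
eef_pos: [0.4701, 0.0235, 0.1996]
eef_rot: [-0.001, -0.045, 0.999, 0.0]
wrist_force: [-0.2, 0.2, -0.1]
opening: 0.349
grasp_force: 0.0
```

Call:
play_rows --plan '[[30,[0,0,0],-0.045],[30,[0,0,0],-0.09],[30,[0,0,0],-0.097],[30,[0,0,0],-0.097],[30,[0,0,0],-0.097]]'

```text
time_s: 10.5
eef_pos: [0.4707, 0.0234, 0.2002]
eef_rot: [-0.0, -0.192, 0.981, 0.0]
wrist_force: [-0.0, 0.4, -0.0]
opening: 0.347
grasp_force: 0.0
```

Run:
```python
from h import *
st(); print(to([.4712,.0223,.066]))
c=camera("side"); cv2.imwrite("pics/f.png",cv2.resize(c["image"][130:370,190:480,::-1],None,fx=2.5,fy=2.5)[:600])
```

```text
t 10.5 p [0.4707 0.0234 0.2002] xyaw -2.755 z [-0.001  0.    -1.   ] F [-0.04  0.45 -0.01] open 0.347 gf 0.0 q [-0.2  -0.02  1.89  0.    1.27 -2.16]
([-0.0003, -0.0031, 0.3355], 0.0)
```

View pics/f.png

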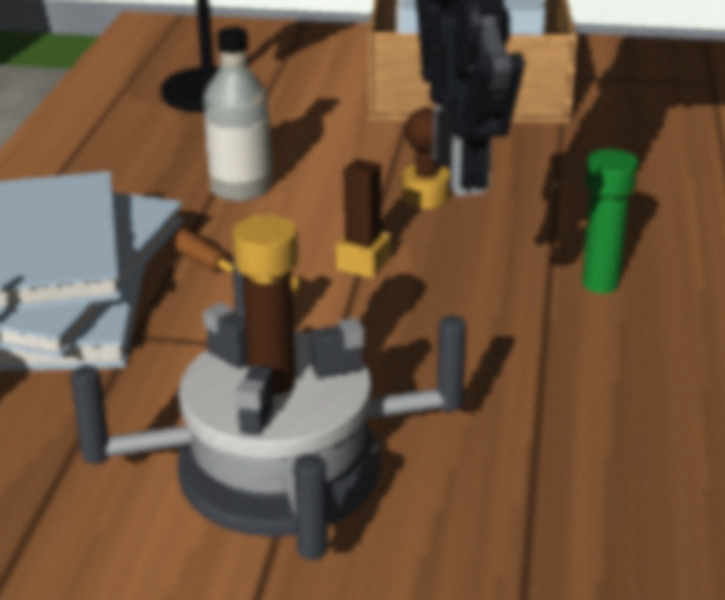

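The seal stands upright on the face at (268,300), and the gripper hangs above the right-hand post at (452,320). Lowering around the post.

Call:
play_rows --plan '[[34,[0,-0.003,0.06],0],[34,[0,-0.003,0.15],0],[34,[0,-0.003,0.21],0],[34,[0,-0.003,0.25],0],[34,[0,-0.003,0.285],0],[34,[0,-0.003,0.315],0],[34,[0,-0.003,0.335],0],[34,[0,-0.003,0.335],0]]'

```text
time_s: 11.35
eef_pos: [0.4707, 0.0224, 0.0656]
eef_rot: [-0.001, -0.193, 0.981, 0.0]
wrist_force: [-0.4, 0.3, -0.3]
opening: 0.398
grasp_force: 0.0
```

```bash
cat >> h.py <<'E'
C=np.array([.5775,.066])
def polar():
    o=get_obs(); d=o["eef_pos"][:2]-C; a=np.arctan2(d[1],d[0])%(2*np.pi); cw=np.array([np.sin(a),-np.cos(a)])
    M=rot(o["eef_rot"]); yaw=np.arctan2(M[1,0],M[0,0])%(2*np.pi)
    print("r",np.hypot(*d).round(4),"phi",round(a,3),"yaw",round(yaw,3),"resist",round(-o["wrist_force"][:2]@cw,2),"rad",round(o["wrist_force"][:2]@d/np.hypot(*d),2)); return a,yaw
def arc(cw,step,lead=0):
    """rows along the circle from current nominal angle cw0: from phi0 by step rad total each row, in tool axes at phi0"""
E
python3 - <<'E'
from h import *
st(); polar()
c=camera("side"); cv2.imwrite("pics/g.png",cv2.resize(c["image"][130:370,190:480,::-1],None,fx=2.5,fy=2.5)[:600])
# arc rows in tool frame with yaw=phi: x'=r(cos d -1), y(cw)=r sin d, turn=+d/pi
for d in np.arange(.05,.55,.05): print(round(d,2),round(.115*(np.cos(d)-1)/.4,4),round(.115*np.sin(d)/.4,4),round(d/np.pi,4))
E
```

```text
t 11.35 p [0.4707 0.0224 0.0656] xyaw -2.752 z [-0.002  0.    -1.   ] F [-0.41  0.31 -0.26] open 0.398 gf 0.0 q [-0.21  0.18  1.99  0.    0.98 -2.17]
r 0.1154 phi 3.529 yaw 3.531 resist -0.44 rad 0.26
0.05 -0.0004 0.0144 0.0159
0.1 -0.0014 0.0287 0.0318
0.15 -0.0032 0.043 0.0477
0.2 -0.0057 0.0571 0.0637
0.25 -0.0089 0.0711 0.0796
0.3 -0.0128 0.085 0.0955
0.35 -0.0174 0.0986 0.1114
0.4 -0.0227 0.112 0.1273
0.45 -0.0286 0.1251 0.1432
0.5 -0.0352 0.1378 0.1592
```

View pics/g.png

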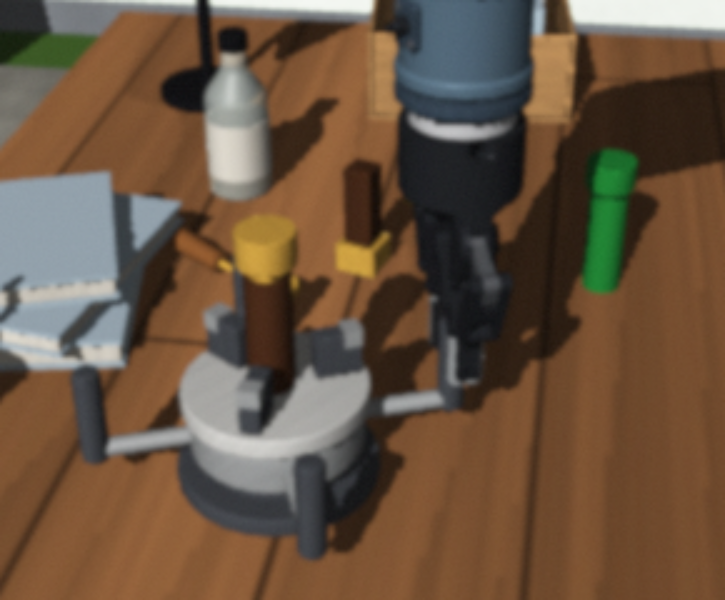

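The fingers straddle the post at (452,370). Now the circular push, about 0.5 rad per call.

Call:
play_rows --plan '[[28,[-0.0004,0.0144,0],0.016],[28,[-0.0014,0.0287,0],0.032],[28,[-0.0032,0.043,0],0.048],[28,[-0.0057,0.0571,0],0.064],[28,[-0.0089,0.0711,0],0.08],[28,[-0.0128,0.085,0],0.0955],[28,[-0.0174,0.0986,0],0.1114],[28,[-0.0227,0.112,0],0.1273],[28,[-0.0286,0.1251,0],0.1432],[28,[-0.0352,0.1378,0],0.1592]]'

```text
time_s: 12.4
eef_pos: [0.4645, 0.0779, 0.0674]
eef_rot: [0.001, 0.056, 0.998, -0.001]
wrist_force: [0.4, -3.5, -2.1]
opening: 0.329
grasp_force: 2.2
```

```bash
python3 -c "
from h import *
st(); polar()"
```

```text
t 12.4 p [0.4645 0.0779 0.0674] xyaw 3.029 z [ 0.002 -0.002 -1.   ] F [ 0.42 -3.51 -2.11] open 0.329 gf 2.2 q [-0.09  0.18  1.99 -0.    0.98 -1.54]
r 0.1136 phi 3.037 yaw 3.029 resist 3.44 rad -0.79
```

Call:
play_rows --plan '[[28,[-0.0004,0.0144,0],0.016],[28,[-0.0014,0.0287,0],0.032],[28,[-0.0032,0.043,0],0.048],[28,[-0.0057,0.0571,0],0.064],[28,[-0.0089,0.0711,0],0.08],[28,[-0.0128,0.085,0],0.0955],[28,[-0.0174,0.0986,0],0.1114],[28,[-0.0227,0.112,0],0.1273],[28,[-0.0286,0.1251,0],0.1432],[28,[-0.0286,0.1251,0],0.1432]]'

```text
time_s: 13.4
eef_pos: [0.4813, 0.1271, 0.0674]
eef_rot: [0.001, 0.277, 0.961, 0.0]
wrist_force: [-0.6, -0.1, 0.9]
opening: 0.329
grasp_force: 0.0
```

Run:
```python
from h import *
from scipy.optimize import least_squares
st(); polar()
c=camera("side"); W=cloud(c).reshape(-1,3); x,y,z=W.T
with np.errstate(invalid="ignore"):
    k=W[(np.hypot(x-.5785,y-.0666)<.03)&(z>.105)&(z<.147)]; print(len(k),least_squares(lambda q:np.hypot(k[:,0]-q[0],k[:,1]-q[1])-.015,[.577,.06],loss="soft_l1",f_scale=.001).x.round(4))
c=camera("top"); W=cloud(c).reshape(-1,3); x,y,z=W.T
with np.errstate(invalid="ignore"):
    d=np.hypot(x-.577,y-.0645);a=np.degrees(np.arctan2(y-.0645,x-.577))%360
    for b in(87,207,327):
        m=(z>.09)&(z<.106)&(d<.07)&(abs(a-b)<30); print(b,m.sum(),np.percentile(d[m],[3,97]).round(4) if m.sum()>5 else "")
```

```text
t 13.4 p [0.4813 0.1271 0.0674] xyaw 2.581 z [ 0.002 -0.    -1.   ] F [-0.6  -0.13  0.88] open 0.329 gf 0.0 q [ 0.02  0.23  1.92 -0.    0.99 -0.99]
r 0.114 phi 2.576 yaw 2.581 resist 0.43 rad 0.44
461 [0.5801 0.0668]
87 100 [0.0237 0.0505]
207 113 [0.0128 0.0498]
327 102 [0.0227 0.0492]
```

Call:
play_rows --plan '[[28,[-0.0004,0.0144,0],0.016],[28,[-0.0014,0.0287,0],0.032],[28,[-0.0032,0.043,0],0.048],[28,[-0.0057,0.0571,0],0.064],[28,[-0.0089,0.0711,0],0.08],[28,[-0.0128,0.085,0],0.0955],[28,[-0.0174,0.0986,0],0.1114],[28,[-0.0227,0.112,0],0.1273]]'

```text
time_s: 14.3
eef_pos: [0.5113, 0.1597, 0.0668]
eef_rot: [-0.0, 0.462, 0.887, -0.001]
wrist_force: [-3.3, -3.1, 3.5]
opening: 0.327
grasp_force: 2.2
```

Run:
```python
from h import *
from scipy.optimize import least_squares
st(); polar()
c=camera("side"); W=cloud(c).reshape(-1,3); x,y,z=W.T
with np.errstate(invalid="ignore"):
    k=W[(np.hypot(x-.5785,y-.0666)<.03)&(z>.105)&(z<.147)]; print(len(k),least_squares(lambda q:np.hypot(k[:,0]-q[0],k[:,1]-q[1])-.015,[.577,.06],loss="soft_l1",f_scale=.001).x.round(4))
c=camera("top"); W=cloud(c).reshape(-1,3); x,y,z=W.T
with np.errstate(invalid="ignore"):
    d=np.hypot(x-.577,y-.0645);a=np.degrees(np.arctan2(y-.0645,x-.577))%360
    for b in(87,207,327):
        m=(z>.09)&(z<.106)&(d<.07)&(abs(a-b)<30); print(b,m.sum(),np.percentile(d[m],[3,97]).round(4) if m.sum()>5 else "")
```

```text
t 14.3 p [0.5113 0.1597 0.0668] xyaw 2.18 z [-0.002 -0.001 -1.   ] F [-3.33 -3.08  3.54] open 0.327 gf 2.2 q [ 0.08  0.31  1.82 -0.    1.01 -0.53]
r 0.1148 phi 2.186 yaw 2.18 resist 4.49 rad -0.6
343 [0.5801 0.0669]
87 94 [0.0229 0.0487]
207 112 [0.0127 0.0473]
327 100 [0.0197 0.048 ]
```

Call:
play_rows --plan '[[28,[-0.0001,0.0057,0],0.0064],[28,[-0.0002,0.0115,0],0.0127],[28,[-0.0005,0.0172,0],0.0191],[28,[-0.0009,0.023,0],0.0255],[28,[-0.0014,0.0287,0],0.0318],[28,[-0.0021,0.0344,0],0.0382]]'

```text
time_s: 15.0
eef_pos: [0.5236, 0.1676, 0.0665]
eef_rot: [-0.0, 0.515, 0.857, -0.0]
wrist_force: [-4.4, -2.0, 3.0]
opening: 0.328
grasp_force: 2.2
```

```bash
python3 -c "
from h import *
st(); polar()"
```

```text
t 15.0 p [0.5236 0.1676 0.0665] xyaw 2.06 z [-0.  0. -1.] F [-4.43 -2.02  3.01] open 0.328 gf 2.2 q [ 0.09  0.33  1.79  0.    1.02 -0.4 ]
r 0.115 phi 2.059 yaw 2.06 resist 4.86 rad 0.29
```

Call:
play_rows --plan '[[28,[-0.0001,0.0057,0],0.0064],[28,[-0.0002,0.0115,0],0.0127],[28,[-0.0005,0.0172,0],0.0191],[28,[-0.0009,0.023,0],0.0255]]'

```text
time_s: 15.4
eef_pos: [0.5319, 0.1716, 0.0664]
eef_rot: [-0.0, 0.549, 0.836, 0.0]
wrist_force: [-5.0, -1.3, 3.5]
opening: 0.33
grasp_force: 2.3
```

```bash
python3 -c "
from h import *
st(); polar()"
```

```text
t 15.4 p [0.5319 0.1716 0.0664] xyaw 1.98 z [-0.  0. -1.] F [-5.04 -1.29  3.51] open 0.33 gf 2.3 q [ 0.1   0.35  1.76  0.    1.03 -0.31]
r 0.115 phi 1.978 yaw 1.98 resist 5.14 rad 0.81
```

Call:
play_rows --plan '[[28,[-0.0001,0.0057,0],0.0064],[28,[-0.0002,0.0115,0],0.0127],[28,[-0.0005,0.0172,0],0.0191]]'

```text
time_s: 15.7
eef_pos: [0.5383, 0.1742, 0.0664]
eef_rot: [-0.0, 0.574, 0.819, 0.0]
wrist_force: [-4.9, 0.1, 2.8]
opening: 0.33
grasp_force: 2.3
```

Call:
play_rows --plan '[[28,[-0.0001,0.0057,0],0.0064],[28,[-0.0002,0.0115,0],0.0127]]'

```text
time_s: 15.9
eef_pos: [0.5426, 0.1757, 0.0664]
eef_rot: [-0.0, 0.59, 0.807, 0.0]
wrist_force: [-4.7, -0.3, 2.7]
opening: 0.326
grasp_force: 2.4
```

Run:
```python
from h import *
from scipy.optimize import least_squares
st(); polar()
c=camera("side"); W=cloud(c).reshape(-1,3); x,y,z=W.T
with np.errstate(invalid="ignore"):
    k=W[(np.hypot(x-.5785,y-.0666)<.03)&(z>.105)&(z<.147)]; print(len(k),least_squares(lambda q:np.hypot(k[:,0]-q[0],k[:,1]-q[1])-.015,[.577,.06],loss="soft_l1",f_scale=.001).x.round(4))
polar()
```

```text
t 15.9 p [0.5426 0.1757 0.0664] xyaw 1.88 z [-0.  0. -1.] F [-4.67 -0.31  2.72] open 0.326 gf 2.4 q [ 0.1   0.37  1.73  0.    1.04 -0.2 ]
r 0.1151 phi 1.878 yaw 1.88 resist 4.55 rad 1.12
0 [0.577 0.06 ]
r 0.1151 phi 1.875 yaw 1.879 resist 4.63 rad 2.03
```

Call:
play_rows --plan '[[28,[-0.0001,0.0057,0],0.0064],[28,[-0.0002,0.0115,0],0.0127],[28,[-0.0005,0.0172,0],0.0191]]'

```text
time_s: 16.25
eef_pos: [0.5491, 0.1776, 0.0663]
eef_rot: [-0.0, 0.614, 0.789, -0.0]
wrist_force: [-6.0, 0.5, 2.0]
opening: 0.324
grasp_force: 2.5
```

Call:
play_rows --plan '[[28,[-0.0001,0.0057,0],0.0064],[28,[-0.0002,0.0115,0],0.0127]]'

```text
time_s: 16.45
eef_pos: [0.5536, 0.1787, 0.0663]
eef_rot: [-0.0, 0.629, 0.777, -0.0]
wrist_force: [-4.8, 1.0, 2.4]
opening: 0.33
grasp_force: 2.5
```

Call:
play_rows --plan '[[28,[-0.0001,0.0057,0],0.0064],[28,[-0.0002,0.0115,0],0.0127]]'

```text
time_s: 16.65
eef_pos: [0.5581, 0.1796, 0.0663]
eef_rot: [-0.0, 0.645, 0.764, -0.0]
wrist_force: [-5.5, 1.0, 2.5]
opening: 0.326
grasp_force: 2.5
```

Call:
play_rows --plan '[[28,[-0.0001,0.0057,0],0.0064],[28,[-0.0002,0.0115,0],0.0127]]'

```text
time_s: 16.85
eef_pos: [0.5624, 0.1803, 0.0663]
eef_rot: [-0.001, 0.66, 0.751, -0.0]
wrist_force: [-6.5, 0.1, 4.1]
opening: 0.33
grasp_force: 3.4
```

Run:
```python
from h import *
polar()
c=camera("top"); W=cloud(c).reshape(-1,3); x,y,z=W.T
cv2.imwrite("pics/top9.png",cv2.resize(c["image"][150:310,170:370,::-1],None,fx=3.7,fy=3.7,interpolation=cv2.INTER_CUBIC))
with np.errstate(invalid="ignore"):
    d=np.hypot(x-.577,y-.0645);a=np.degrees(np.arctan2(y-.0645,x-.577))%360
    for b in(87,207,327):
        m=(z>.09)&(z<.106)&(d<.07)&(abs(a-b)<30); print(b,m.sum(),np.percentile(d[m],[3,97]).round(4) if m.sum()>5 else "")
```

```text
r 0.1153 phi 1.702 yaw 1.7 resist 6.47 rad 0.94
87 74 [0.0246 0.0451]
207 113 [0.0143 0.045 ]
327 91 [0.0197 0.0447]
```

View pics/top9.png

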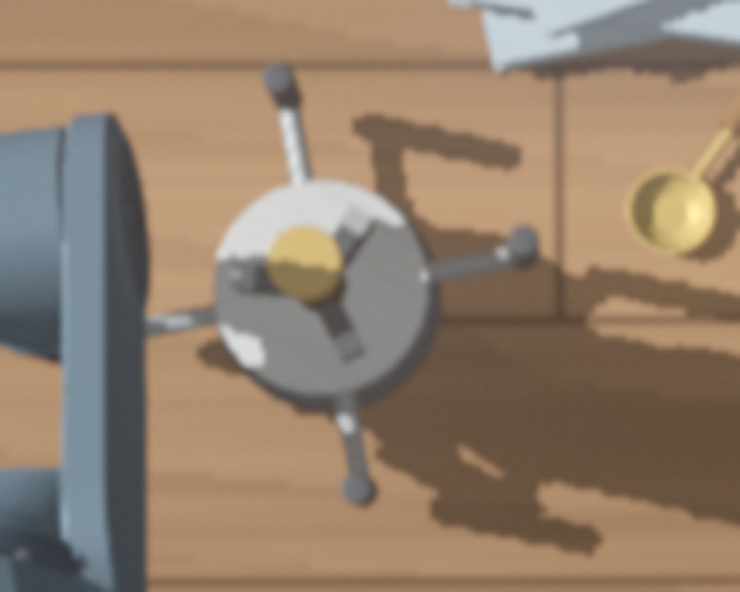

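The jaws have closed around the barrel, and the head at (305,265) is within perspective of the axis. Resistance has risen to about 6.5 N, so I'll use small steps now.

Call:
play_rows --plan '[[28,[0,0.0057,0],0.0064]]'

```text
time_s: 17.0
eef_pos: [0.5642, 0.1805, 0.0662]
eef_rot: [-0.001, 0.667, 0.745, -0.001]
wrist_force: [-8.9, -0.8, 5.3]
opening: 0.331
grasp_force: 4.1
```

```bash
python3 -c "
from h import *
for i in range(3): polar(); camera('side')
polar()"
```

```text
r 0.1153 phi 1.687 yaw 1.681 resist 8.88 rad 0.27
r 0.1152 phi 1.684 yaw 1.679 resist 8.76 rad 2.09
r 0.1153 phi 1.684 yaw 1.68 resist 7.34 rad 1.93
r 0.1153 phi 1.684 yaw 1.681 resist 6.31 rad 1.36
```

The push is about 8.8 N, which is in the snug range. Opening, backing off and lifting away.

Call:
play_rows --plan '[[42,[0,0,0],0],[42,[0,-0.005,0],0],[42,[0,-0.01,0],0],[42,[0,-0.01,-0.03],0],[42,[0,-0.01,-0.1],0],[42,[0,-0.01,-0.2],0],[42,[0,-0.01,-0.3],0],[42,[0,-0.01,-0.4],0],[42,[0,-0.01,-0.5],0],[42,[0,-0.01,-0.5],0]]'

```text
time_s: 18.15
eef_pos: [0.5647, 0.1803, 0.2751]
eef_rot: [0.005, 0.667, 0.745, 0.005]
wrist_force: [0.8, 0.3, 0.5]
opening: 0.496
grasp_force: 0.0
```

Call:
play_rows --plan '[[42,[0.1,0,0],0],[42,[0.2,0,0],0],[42,[0.3,0,0],0],[42,[0.35,0,0],0],[42,[0.35,0,0],0],[42,[0.35,0,0],0]]'

```text
time_s: 18.75
eef_pos: [0.5454, 0.319, 0.2664]
eef_rot: [0.0, 0.667, 0.745, -0.0]
wrist_force: [0.2, -0.5, 0.8]
opening: 0.497
grasp_force: 0.0
```

Run:
```python
from h import *
from scipy.optimize import least_squares
st()
c=camera("side"); W=cloud(c).reshape(-1,3); x,y,z=W.T
with np.errstate(invalid="ignore"):
    for lo,hi in((.105,.125),(.125,.147)):
        k=W[(np.hypot(x-.5785,y-.0666)<.03)&(z>lo)&(z<hi)]; print(len(k),least_squares(lambda q:np.hypot(k[:,0]-q[0],k[:,1]-q[1])-.015,[.577,.06],loss="soft_l1",f_scale=.001).x.round(4))
    k=W[(np.hypot(x-.5785,y-.0666)<.03)]; print(np.percentile(k[:,2],99.5))
cv2.imwrite("pics/fin.png",cv2.resize(c["image"][130:370,190:480,::-1],None,fx=2.5,fy=2.5)[:600])
```

```text
t 18.75 p [0.5454 0.319  0.2664] xyaw 1.683 z [ 0.    -0.001 -1.   ] F [ 0.16 -0.54  0.77] open 0.497 gf 0.0 q [ 0.34  0.28  1.42 -0.    1.45  0.23]
47 [0.5791 0.0681]
35 [0.5787 0.0667]
0.181581590327633
```

View pics/fin.png

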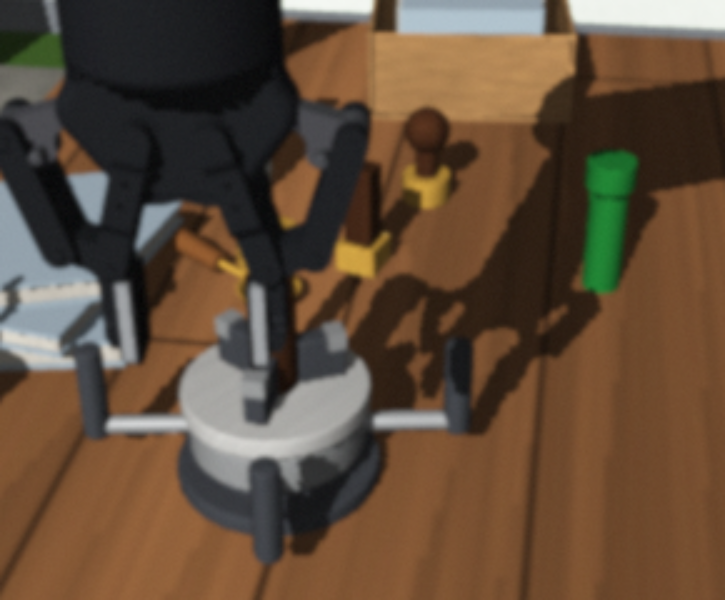

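The jaws hold the seal upright at (285,340), partly hidden behind the gripper. Its fitted centre is within about 0.5 mm of the axis at the upper band. The visible look-alikes are undisturbed.

```bash
python3 -c "
from bench import *
print(hand_in())"
```

```text
the job is handed in; nothing more can be done
None
```

The seal is clamped upright in the chuck with its brass head up, within about 1.5 mm of the axis by camera; the last push on the post read about 8.8 N (snug is 7–10 N), and the job was handed in at about 19 s with the robot clear of everything.

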